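Third hand at the pin punch

ROBOT

A 6-joint arm with a two-finger parallel gripper is mounted at the origin on the work surface. World frame = base frame: x ahead of the robot, y to its left, z up, the work surface at z = 0. Lengths are in m, angles in rad, forces in N, time in s.
With the tool pointing down it reaches from about 0.25 to 0.775 m from the base axis. Payload 4 kg.
Tool frame: the origin (TCP) lies at the very end of the fingers, on their centre line; the grasp point (between the pads) lies 19 mm behind it; z points along the fingers, y is the direction in which the jaws open and shut (so a half turn about z gives the same grasp; the last joint's range is limited). The gripper opens to 94 mm and grips with 3 to 60 N. Pads are 16 mm wide; open, the fingers measure 119 mm over their backs; the gripper's body (75 mm by 177 mm) begins 78 mm behind the grasp point.
Start: joints at [1.157, 0.087, 1.371, -0, 1.684, -0.103], TCP at [0.168, 0.524, 0.206] pointing down, gripper open.
Joint ranges: [-3.1, 3.1], [-0.76, 2.03], [0.27, 2.55], [-1.08, 4.22], [0.17, 2.65], [-2.57, 2.57]. Speed limits (rad/s): [2.79, 2.79, 3.14, 3.14, 3.14, 3.14].

INTERFACE

Orientations are given as [roll, pitch, yaw] about the fixed x, y, z axes, in that order (R = Rz(yaw) Ry(pitch) Rx(roll)).
In Python, from bench import robot, snapshot, calibration gives the robot as it stands. The module is installed in compiled form; this text tells all that it offers.
- The arm moves only by the tool servo_tool, never from a script. Its argument "series" is text: rows parted by semicolons, each of 5 numbers parted by spaces: the closure, from -1 (fully open) to 1 (shut), then the shift along the tool's x, y, z in cm, then the turn about the tool's z in rad. A call has 1 to 20 rows; each row is the pose to reach, as a shift and turn from the pose commanded when the call began, along the tool's axes at that moment; what a row does not reach only later rows make up. A row lasts 1/12 s, in which the tool goes at most 41.7 mm and 7.16 degrees, less where a joint would pass 70% of its speed; a pose out of reach is approached as far as the arm can. A call with a gripper value outside its range is refused whole. The fingers move at their own pace and stop on an object; the grip force is fixed at half the most. Time passes only in rows, so rows that repeat a pose let the fingers close. It gives the time, the measured TCP pose, the force and the opening at its end, in the units of the state.
- robot.get_obs(): the state, without advancing time (a new reading comes with each control period).
- snapshot(name): name is "side" or "top" or "wrist"; returns (picture, depth): 384x512x3 uint8, red, green, blue; 384x512 float32, m along the optical axis (not along the pixel's ray), 0 where there is no reading.
- calibration(name): a dict with "fx", "fy", "cx", "cy" (pixels), "k1" (the pictures are not rectified: a ray, as slopes to the right and down, at radius r is drawn at 1 + k1 r^2 times it, then the intrinsics apply), "rvec" (rotation vector, rad) and "tvec" (3), from world to camera coordinates, as OpenCV has them; the wrist camera has in their place "tool_from_camera" (4x4, takes a point from camera to tool coordinates, whose origin is the TCP and whose axes are the flange's). Camera axes: x right, y down, z forward; pixel columns grow to the right and rows downward; lengths in m; the calibration is good to about 2 mm. A picture is of the moment at which its call begins: read the wrist's pose just before it. calibration takes no time and is no camera call.
- robot.close_job(): hands the job in, once; it reports no verdict.
The state is a dict: "time": time; "joint_positions": joint angles; "qvel": joint speeds; "joint_torque": joint torques, N m; "tool_pos": TCP position; "ee_rot": TCP orientation; "wrist_force": force on the tool from outside, world axes, zero at the start; "wrist_torque": the same for the moment, N m; "width": finger opening in m.
Only numpy, scipy, OpenCV 4.12 (cv2) and the standard library are available. Lean on these libraries where they do the work, as an engineer would, in place of code of your own. Each camera call takes 0.05 s, during which the arm holds its last target. There are 200 camera calls.

TASK

Slide the drawer front along the bench so that its scribed ring sits centred under the point of the fixed punch, and press its long edge squarely and gently against the sprung fence with a steady push of about 12 N, which pushes the fence back about 4 mm. Keep it flat on the bench, never ram the fence, and leave the other things on the bench where they are. Finish while still holding it pressed there, without letting go, so that I can drive the pin.

Things in the scene. Friction and masses are not known exactly. Their poses are not given: they have to be found in the camera images.
- drawer_front: Loose wooden drawer front, 90 mm (its x) by 270 mm (its y), 18 mm thick, about 0.3 kg, lying flat, face up. Origin at the middle of its underside. A round knob stands near one end, a scribed ring lies near the other, a carved weave between. The long edge to press is its +x side, 45 mm from the origin; it starts roughly facing the fence.
- knob_mid (a point): Centre of the drawer front's turned knob, half-way up it. The knob is upright and round, 30 mm across and 37 mm high from the face (top 55 mm above the bench); its axis is 75 mm from the drawer front's middle along its -y. Axes as the drawer front's.
- ring (a point): Centre of the scribed dark ring (22 mm outside, 16 mm inside diameter, dot in the middle) on the drawer front's face, 75 mm from its middle along +y and 45 mm from either long edge. Axes as the drawer front's.
- punch_tip (a point): Point of the fixed upright pin punch, a steel rod 10 mm thick, 112 mm long, ending 28 mm above the bench, 9 mm above the ring's face. x: horizontal, square to the fence and into it (the pressing direction); y: along the fence; z up.
- fence_bar: Sprung cork-faced fence bar, 360 mm long, top 32 mm above the bench. Origin: middle of its cork face at bench level; x into the fence (pressing direction), y along it. Slides back along x on springs, 3 N per mm, no preload, at most 11 mm. At rest its face is 41 mm beyond the punch point, so the ring is under the punch with the bar pushed back 4 mm, which is 12 N.
- punch_stand: Fixed stand of fence and punch. Origin: middle of the fence's resting face at bench level; x into the fence, y along it. Rigid rail 400 mm long, 36 mm high, at x 38 to 68 mm. Punch at x -41, y +65 mm, held by a 14 mm arm 98 to 112 mm above the bench, with a 20 mm collar 90 to 120 mm high, from a 20 mm post, 140 mm tall, at x 105, y 65 mm.
- leaf_a: Bystander, to be left alone: carved wooden leaf, 100 x 34 x 10 mm. Origin at its underside.
- leaf_b: Bystander, to be left alone: carved wooden leaf, 85 x 30 x 10 mm. Origin at its underside.
- leaf_c: Bystander, to be left alone: carved wooden leaf, 100 x 34 x 10 mm. Origin at its underside.
- mallet: Bystander, to be left alone: wooden mallet lying down, about 226 mm long, head 62 x 100 x 64 mm. Origin at its underside.
- chisel: Bystander, to be left alone: carving chisel lying down, 227 mm long, 22 mm high. Origin at its underside.
- glue: Bystander, to be left alone: standing white glue bottle, 56 mm across, 130 mm tall. Origin at its underside.
- pin_cup: Bystander, to be left alone: small steel cup, 64 mm across, 50 mm tall. Origin at its underside.

How it is judged:
By the outcome, as a careful person would: the job done as asked, in the order asked, and still so for the second after the job is handed in, while the arm keeps its last pose, push and grip.
It also fails if it takes over 42 s, if anything falls off the work surface, if the arm or the gripper's body presses on something with over 40 N, if the wrist force passes 120 N, or if a joint passes its speed limit or range.

## Working session

There is one attempt and no reset: what is moved stays moved. The work goes in short steps, Python scripts to look and compute and a tool call to move; the robot and the scene stay as the last step left them, time stands still between calls to the robot, and variables do not carry over. Pictures are saved under pics/ and viewed, about 8 in all and at most 12, crops included, and the job is handed in when it is done.

Besides the shell and the picture viewer there is one more tool, called after ">>>" as name(argument=value, ...) on one line, values as JSON. servo_tool: Moves the arm, as the interface text tells. Its arguments: {"type":"object","properties":{"series":{"type":"string"}},"required":["series"]}

```bash
mkdir -p pics
cat > h.py <<'E'
import numpy as np,cv2
from bench import robot,snapshot,calibration
from scipy.spatial.transform import Rotation as R
def cam(n,obs=None):
    c=calibration(n)
    if n=='wrist':
        T=np.eye(4);T[:3,:3]=R.from_euler('xyz',obs['ee_rot']).as_matrix();T[:3,3]=obs['tool_pos']
        return c,T@np.array(c['tool_from_camera'])
    M=np.eye(4);M[:3,:3]=cv2.Rodrigues(np.array(c['rvec'],float))[0];M[:3,3]=np.ravel(c['tvec'])
    return c,np.linalg.inv(M)
def rays(c,T,uv):
    K=np.array([[c['fx'],0,c['cx']],[0,c['fy'],c['cy']],[0,0,1.]])
    p=cv2.undistortPoints(np.array(uv,float).reshape(-1,1,2),K,np.array([c['k1'],0,0,0.]))[:,0]
    d=np.c_[p,np.ones(len(p))]
    return T[:3,3],d@T[:3,:3].T
def atz(c,T,uv,z):
    o,d=rays(c,T,uv); return o+d*((np.broadcast_to(z,len(d))-o[2])/d[:,2])[:,None]
def proj(c,T,P):
    M=np.linalg.inv(T);K=np.array([[c['fx'],0,c['cx']],[0,c['fy'],c['cy']],[0,0,1.]])
    return cv2.projectPoints(np.array(P,float).reshape(-1,1,3),cv2.Rodrigues(M[:3,:3])[0],M[:3,3],K,np.array([c['k1'],0,0,0.]))[0][:,0]
def save(n,im,crop=None,s=1):
    if crop: x0,y0,x1,y1=crop; im=im[y0:y1,x0:x1]
    im=cv2.resize(im,None,fx=s,fy=s,interpolation=cv2.INTER_CUBIC) if s!=1 else im
    cv2.imwrite('pics/'+n,im[:,:,::-1])
E
python3 - <<'E'
from h import *
np.set_printoptions(precision=4,suppress=True)
o=robot.get_obs();print(o)
for n in('top','side'):
    im,d=snapshot(n);np.savez(n+'0.npz',im=im,d=d);save(n+'0.png',im,s=1.5);c,T=cam(n);print(n,c,T)
E
```

```text
{'time': 0.0, 'joint_positions': array([ 1.1569,  0.088 ,  1.3722, -0.    ,  1.6836, -0.1031]), 'qvel': array([-0.0017, -0.0001,  0.0002, -0.0001,  0.0022, -0.0006]), 'joint_torque': array([ -0.0016, -34.0169, -30.243 ,   0.0717,   0.0327,  -0.0002]), 'tool_pos': array([0.168 , 0.5232, 0.2043]), 'ee_rot': array([-3.1394, -0.0002,  2.8308]), 'wrist_force': array([ 0.2382,  0.2431, -0.0168]), 'wrist_torque': array([0.0447, 0.0173, 0.0285]), 'width': 0.09363836244864623}
top {'fx': 439.00837254664617, 'fy': 439.00837254664617, 'cx': 256.52337809908033, 'cy': 189.01737910001617, 'k1': -0.09859329164690973, 'rvec': array([ 2.1807, -2.1715,  0.0957]), 'tvec': array([-0.0277,  0.562 ,  1.2071])} [[ 0.0042 -0.9961  0.0881  0.4535]
 [-1.     -0.0042  0.0005 -0.026 ]
 [-0.0001 -0.0881 -0.9961  1.252 ]
 [ 0.      0.      0.      1.    ]]
side {'fx': 391.16893888874256, 'fy': 391.16893888874256, 'cx': 256.49300686234176, 'cy': 187.18708902243336, 'k1': -0.024867473750151952, 'rvec': array([ 2.27  , -0.1127,  0.0601]), 'tvec': array([-0.5541,  0.0639,  1.0532])} [[ 0.9948 -0.0613  0.0813  0.4695]
 [-0.1017 -0.6423  0.7596 -0.8154]
 [ 0.0056 -0.764  -0.6452  0.7316]
 [ 0.      0.      0.      1.    ]]
```

View pics/top0.png

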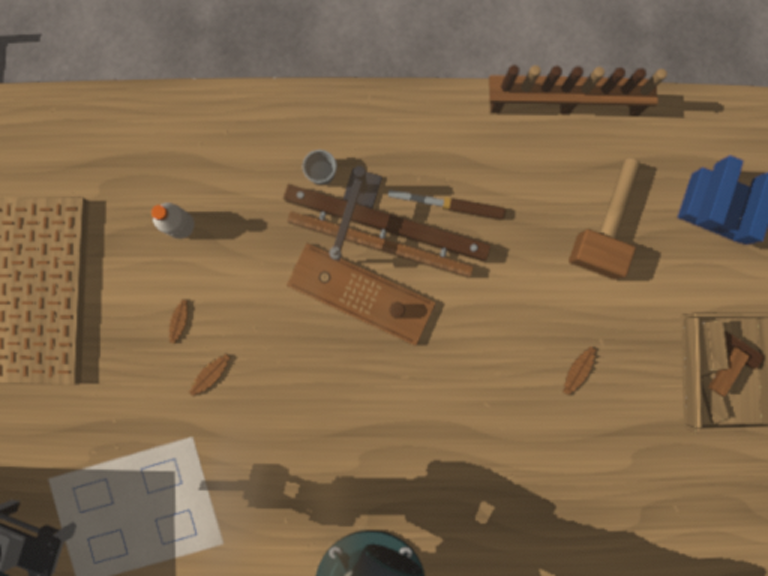

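View pics/side0.png

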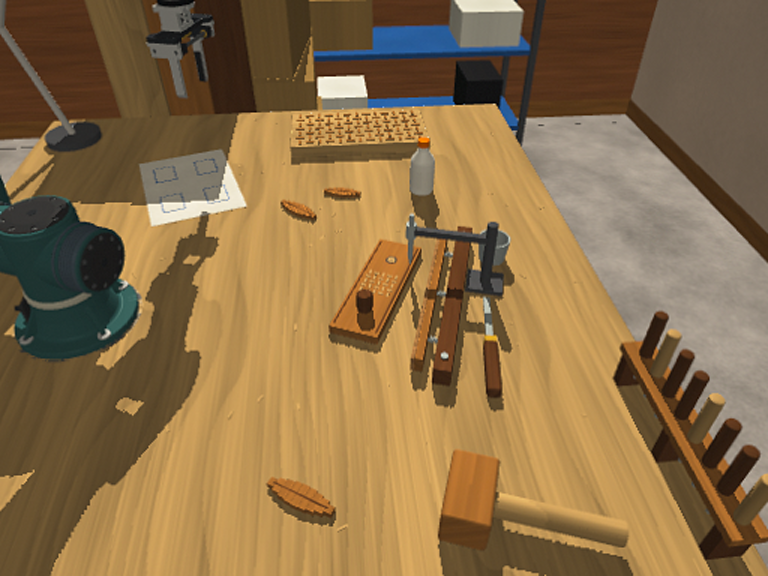

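Top: drawer front at about (365,293), with ring at (325,277) and knob at (400,310). Punch tip is near (335,254) and the fence face runs (290,218)→(470,272). Side: the tool starts far left of the scene, and nothing else lies between the board and the fence.

Run:
```python
from h import *
im=np.load('top0.npz')['im'];save('t1.png',im,(180,95,345,240),4.8)
```

```text
(no output)
```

View pics/t1.png

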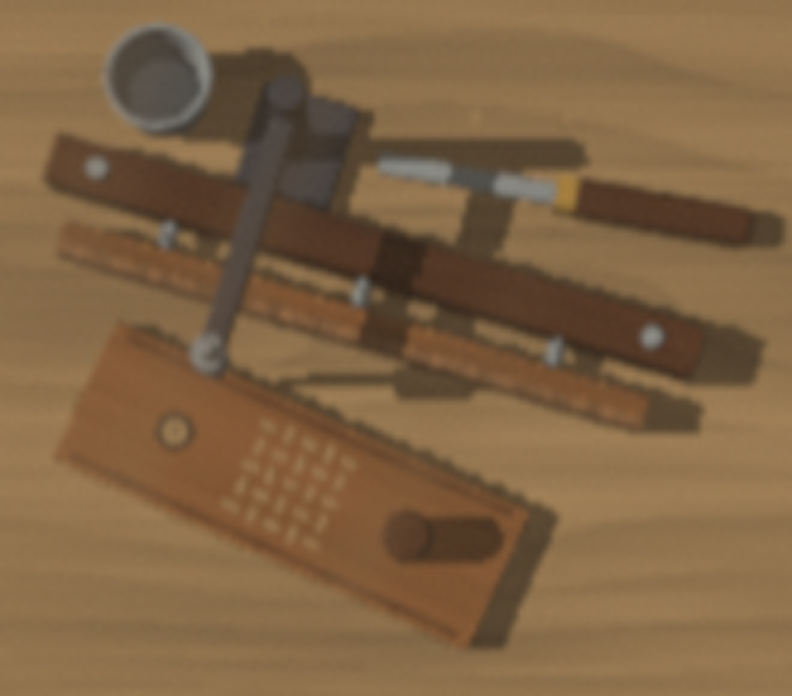

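Run:
```python
from h import *
np.set_printoptions(precision=4,suppress=True)
c,T=cam('top')
pts=dict(TL=(122,322,.018),BL=(55,457,.018),TR=(527,513,.018),BR=(468,647,.018),ring=(174,431,.018),knob=(407,533,.055),
rTL=(58,133,.036),rBL=(45,183,.036),rBR=(693,380,.036),rTR=(707,330,.036),bL=(60,247,.032),bR=(642,428,.032),b2L=(66,220,.032),b2R=(650,393,.032),collar=(207,350,.12),post=(286,92,.14))
W={k:atz(c,T,[((x+.5)/4.8-.5+180,(y+.5)/4.8-.5+95)],z)[0] for k,(x,y,z) in pts.items()}
for k,v in W.items():print(k,v)
a=lambda p,q:np.degrees(np.arctan2(*(W[q]-W[p])[1::-1]))
print('y-axis dirs deg: board',a('TR','TL'),a('BR','BL'),a('knob','ring'),'rail',a('rBR','rBL'),a('rTR','rTL'),'bar',a('bR','bL'),a('b2R','b2L'),'arm',a('collar','post')+90)
print('boardmid',(W['TL']+W['BL']+W['TR']+W['BR'])/4,(W['ring']+W['knob'])/2)
print('rail mid',(W['rBL']+W['rBR']+W['rTL']+W['rTR'])/4, 'lens',[np.linalg.norm(W[p]-W[q]) for p,q in(('TL','TR'),('TL','BL'),('rBL','rBR'),('bL','bR'),('collar','post'))])
```

```text
TL [0.6401 0.1214 0.018 ]
BL [0.5597 0.1597 0.018 ]
TR [ 0.5279 -0.1181  0.018 ]
BR [ 0.4494 -0.0835  0.018 ]
ring [0.5753 0.0897 0.018 ]
knob [ 0.514 -0.047  0.055]
rTL [0.7499 0.159  0.036 ]
rBL [0.7199 0.1661 0.036 ]
rBR [ 0.6047 -0.2138  0.036 ]
rTR [ 0.6342 -0.2223  0.036 ]
bL [0.6824 0.157  0.032 ]
bR [ 0.5769 -0.1843  0.032 ]
b2L [0.6986 0.1538 0.032 ]
b2R [ 0.5974 -0.1891  0.032 ]
collar [0.6095 0.0628 0.12  ]
post [0.7474 0.0203 0.14  ]
y-axis dirs deg: board 64.88979592678672 65.60607561830996 65.82637252836845 rail 73.12970763926445 73.10951884225284 bar 72.8111504938717 73.564206089723 arm 72.88977808721225
boardmid [0.5442 0.0199 0.018 ] [0.5447 0.0213 0.0365]
rail mid [ 0.6772 -0.0277  0.036 ] lens [np.float64(0.2644433039149498), np.float64(0.08909071031040232), np.float64(0.39692195703345806), np.float64(0.3572327532919591), np.float64(0.14567705199884345)]
```

>>> servo_tool(series="-1 -0.5 -0.4 0 0.02; -1 -2 -1.7 0 0.07; -1 -4.5 -3.9 0.2 0.15; -1 -7.6 -6.6 0.5 0.25; -1 -10.6 -9.2 0.8 0.35; -1 -13.6 -11.8 1 0.46; -1 -16.6 -14.4 1.3 0.56; -1 -19.7 -17 1.6 0.66; -1 -22.7 -19.7 1.9 0.76; -1 -25.7 -22.3 2.2 0.86; -1 -28.7 -24.9 2.5 0.96; -1 -31.8 -27.5 2.8 1.06; -1 -34.8 -30.2 3.1 1.16; -1 -37.8 -32.8 3.4 1.27; -1 -40.8 -35.4 3.7 1.37; -1 -43.8 -38 4 1.47; -1 -46.4 -40.2 4.2 1.55; -1 -48.4 -42 4.4 1.62; -1 -49.9 -43.3 4.5 1.67; -1 -50.4 -43.7 4.5 1.69")

```text
time: 1.77
tool_pos: [0.5147, -0.0495, 0.1594]
ee_rot: [-3.14, 0.001, 1.135]
wrist_force: [-0.3, -0.2, -0.3]
width: 0.0939
```

Run:
```python
from h import *
o=robot.get_obs();print(o)
im,d=snapshot('wrist');np.savez('w1.npz',im=im,d=d,p=o['tool_pos'],r=o['ee_rot']);save('w1.png',im,s=1.5)
print(calibration('wrist'))
```

```text
{'time': 1.7667, 'joint_positions': array([-2.04861659e-01,  2.87656314e-02,  1.52333355e+00, -9.32060041e-04,
        1.59084982e+00,  2.31133009e-01]), 'qvel': array([-0.06381777,  0.07478877, -0.09026158,  0.03109691,  0.03205955,
        0.11879602]), 'joint_torque': array([ -0.28648817, -31.40647888, -30.02527714,  -0.04510533,
        -0.09888289,  -0.03444609]), 'tool_pos': array([ 0.51473261, -0.04947423,  0.15944161]), 'ee_rot': array([-3.14048587e+00,  1.21782517e-03,  1.13478427e+00]), 'wrist_force': array([-0.30679628, -0.18100788, -0.30331866]), 'wrist_torque': array([-0.10599534,  0.06725033, -0.02636089]), 'width': 0.09386661821411449}
{'fx': 343.7191592511697, 'fy': 343.7191592511697, 'cx': 256.47756268004133, 'cy': 177.91116949500386, 'k1': -0.05201080584674945, 'tool_from_camera': array([[-1.01920210e-03, -9.61901165e-01, -2.73395519e-01,
         7.88818296e-02],
       [ 9.99998906e-01, -1.27355877e-03,  7.52889738e-04,
        -7.22806933e-05],
       [-1.07239078e-03, -2.73394452e-01,  9.61901410e-01,
        -1.78843438e-01],
       [ 0.00000000e+00,  0.00000000e+00,  0.00000000e+00,
         1.00000000e+00]])}
```

View pics/w1.png

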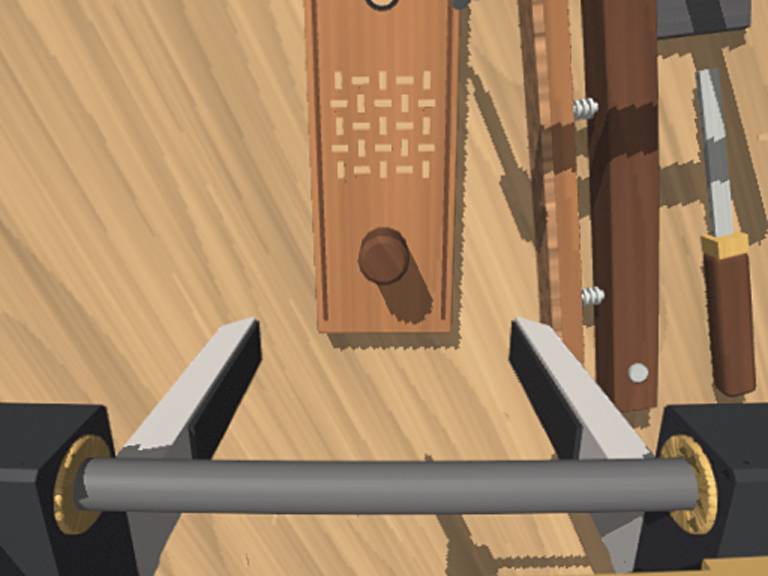

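Wrist view: the knob top is at (384,252), between the fingers. The ring is at the top edge (381,0), the board's near edge runs (319,332)–(450,330), and the fence is on the right.

Run:
```python
from h import *
np.set_printoptions(precision=4,suppress=True)
f=np.load('w1.npz');o=dict(tool_pos=f['p'],ee_rot=f['r']);c,T=cam('wrist',o)
P=np.array([(384,251),(319,332),(450,330),(305,0),(382,0),(593,162),(597,0),(604,410),(383,80),(383,170)],float)
z=[.055,.018,.018,.018,.018,.036,.036,.036,.018,.018]
W=atz(c,T,(P+.5)/1.5-.5,z);print(W)
a=lambda i,j:np.degrees(np.arctan2(*(W[j]-W[i])[1::-1]))
print(a(0,4),a(1,3),'rail',a(7,6), 'yaw',np.degrees(f['r'][2]))
d=W[0]-f['p'];Rm=R.from_euler('xyz',f['r']).as_matrix();print('tool shift',Rm.T@d)
```

```text
[[ 0.5175 -0.0423  0.055 ]
 [ 0.4503 -0.0829  0.018 ]
 [ 0.5305 -0.1188  0.018 ]
 [ 0.5353  0.1022  0.018 ]
 [ 0.575   0.0835  0.018 ]
 [ 0.6483 -0.0496  0.036 ]
 [ 0.6797  0.0318  0.036 ]
 [ 0.6028 -0.2088  0.036 ]
 [ 0.557   0.0437  0.018 ]
 [ 0.5347 -0.004   0.018 ]]
65.4342351028861 65.33815115578213 rail 72.28542079046929 yaw 65.01834961042357
tool shift [ 0.0079 -0.0004  0.1044]
```

>>> servo_tool(series="-1 0.2 0 0.3 0; -1 0.3 0 1.2 0; -1 0.3 0 2.6 0; -1 0.3 0 4.1 0; -1 0.3 0 5.6 0; -1 0.3 0 7.1 0; -1 0.3 0 8.6 0; -1 0.3 0 10 0; -1 0.3 0 11.3 0; -1 0.3 0 12.4 0; -1 0.3 0 13.2 0; -1 0.3 0 13.6 0; -1 0.3 0 13.8 0; -1 0.3 0 13.8 0; -1 0.3 0 13.8 0; -1 0.3 0 13.8 0")

```text
time: 3.15
tool_pos: [0.5163, -0.0439, 0.0233]
ee_rot: [3.14, -0.0, 1.141]
wrist_force: [0.8, 0.5, 0.2]
width: 0.0943
```

>>> servo_tool(series="-0.6 0 0 0 0; -0.3 0 0 0 0; -0.1 0 0 0 0; 0.1 0 0 0 0; 0.3 0 0 0 0; 1 0 0 0 0; 1 0 0 0 0; 1 0 0 0 0; 1 0 0 0 0; 1 0 0 0 0; 1 0 0 0 0; 1 0 0 0 0")

```text
time: 4.15
tool_pos: [0.5157, -0.0439, 0.0225]
ee_rot: [3.141, -0.0, 1.141]
wrist_force: [0.6, -0.3, -0.2]
width: 0.0294
```

Run:
```python
from h import *
o=robot.get_obs();print(o)
im,d=snapshot('wrist');np.savez('w2.npz',im=im,d=d,p=o['tool_pos'],r=o['ee_rot']);save('w2.png',im,s=1.5)
```

```text
{'time': 4.15, 'joint_positions': array([-1.94374027e-01,  1.26973243e-01,  1.70177619e+00, -2.22920487e-05,
        1.31263078e+00,  2.35656953e-01]), 'qvel': array([-0.00055659,  0.00074456, -0.00025866,  0.00045784,  0.00211335,
       -0.00174529]), 'joint_torque': array([ 8.81309551e-02, -3.28537810e+01, -2.72357637e+01,  9.49611235e-02,
        9.45589179e-02, -1.63794542e-02]), 'tool_pos': array([ 0.5157495 , -0.04385158,  0.02248224]), 'ee_rot': array([ 3.14138106e+00, -2.86401546e-05,  1.14077104e+00]), 'wrist_force': array([ 0.59463121, -0.29199773, -0.18286692]), 'wrist_torque': array([-0.10579453,  0.05968691,  0.01416181]), 'width': 0.029395535654374586}
```

View pics/w2.png

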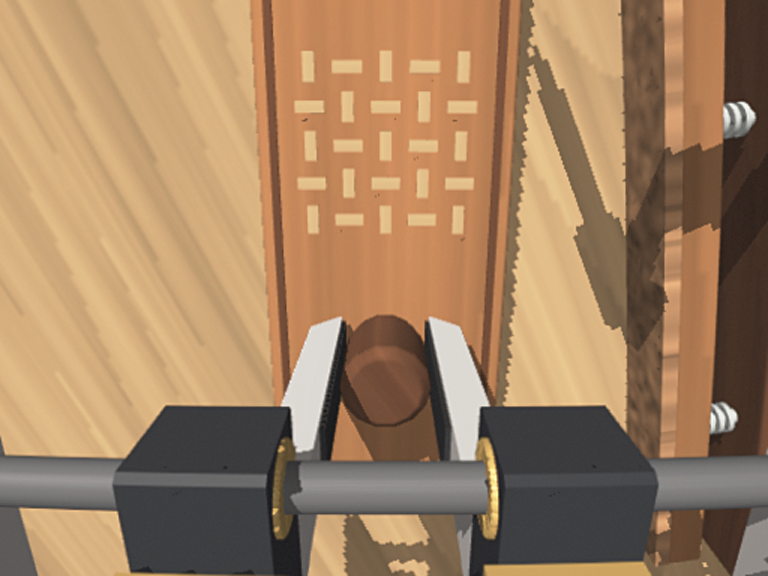

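>>> servo_tool(series="1 -0.1 0.2 0 -0.01; 1 -0.1 0.5 0 -0.02; 1 -0.2 0.8 0 -0.03; 1 -0.3 1.2 0 -0.04; 1 -0.3 1.6 0 -0.05; 1 -0.4 2 0 -0.06; 1 -0.5 2.4 0 -0.07; 1 -0.6 2.8 0 -0.08; 1 -0.7 3.2 0 -0.09; 1 -0.8 3.6 0 -0.1; 1 -0.9 4 0 -0.11; 1 -1 4.4 0 -0.12; 1 -1 4.7 0 -0.13; 1 -1.1 4.85 0 -0.13; 1 -1.1 4.9 0 -0.13; 1 -1.1 4.9 0 -0.13; 1 -1.1 4.9 0 -0.13; 1 -1.1 4.9 0 -0.13")

```text
time: 5.7
tool_pos: [0.556, -0.0746, 0.0225]
ee_rot: [3.14, 0.0, 1.271]
wrist_force: [-0.3, 0.3, -0.2]
width: 0.029
```

```bash
cat > look.py <<'E'
from h import *
import sys
k=sys.argv[1];o=robot.get_obs();print({a:o[a] for a in('time','tool_pos','ee_rot','wrist_force','wrist_torque','width')})
ims={n:snapshot(n) for n in('top','side','wrist')}
np.savez(f'l{k}.npz',p=o['tool_pos'],r=o['ee_rot'],**{n:v[0] for n,v in ims.items()},**{n+'d':v[1] for n,v in ims.items()})
def cr(im,x0,y0,x1,y1,s):return cv2.resize(im[y0:y1,x0:x1],None,fx=s,fy=s,interpolation=cv2.INTER_CUBIC)
a=cr(ims['top'][0],185,110,335,235,2.6);b=cr(ims['side'][0],215,130,355,270,2.8)
C=np.zeros((600,800,3),np.uint8);C[:325,:390]=a;C[:392,400:792]=b
w=cr(ims['wrist'][0],0,0,512,384,.7);C[330:330+w.shape[0],:358]=w[:270]
save(f'l{k}.png',C)
E
python3 look.py 1
```

```text
{'time': 5.7, 'tool_pos': array([ 0.55602461, -0.0745736 ,  0.02245971]), 'ee_rot': array([3.14030591e+00, 3.83397029e-04, 1.27088879e+00]), 'wrist_force': array([-0.31704676,  0.27645666, -0.16204071]), 'wrist_torque': array([0.03038176, 0.21394127, 0.19604551]), 'width': 0.029005585730270837}
```

View pics/l1.png

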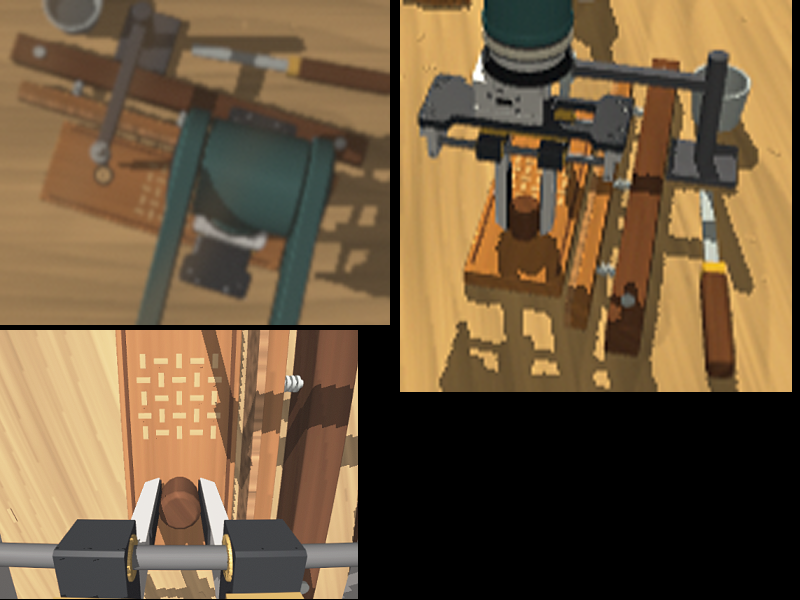

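Board is held and now near-parallel to the fence with a small gap. In the top inset the ring shows at about (103,175), just short of the punch collar at (99,150). I need an enlarged crop.

```bash
cat > zoom.py <<'E'
from h import *
import sys
k=sys.argv[1];f=np.load(f'l{k}.npz')
C=np.zeros((600,800,3),np.uint8)
a=cv2.resize(f['top'][115:190,185:265],None,fx=5,fy=5,interpolation=cv2.INTER_CUBIC);C[:375,:400]=a
b=cv2.resize(f['wrist'][0:300,150:350],None,fx=2,fy=2,interpolation=cv2.INTER_CUBIC);C[:600,400:800]=b
save(f'z{k}.png',C)
E
python3 zoom.py 1
```

```text
(no output)
```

View pics/z1.png

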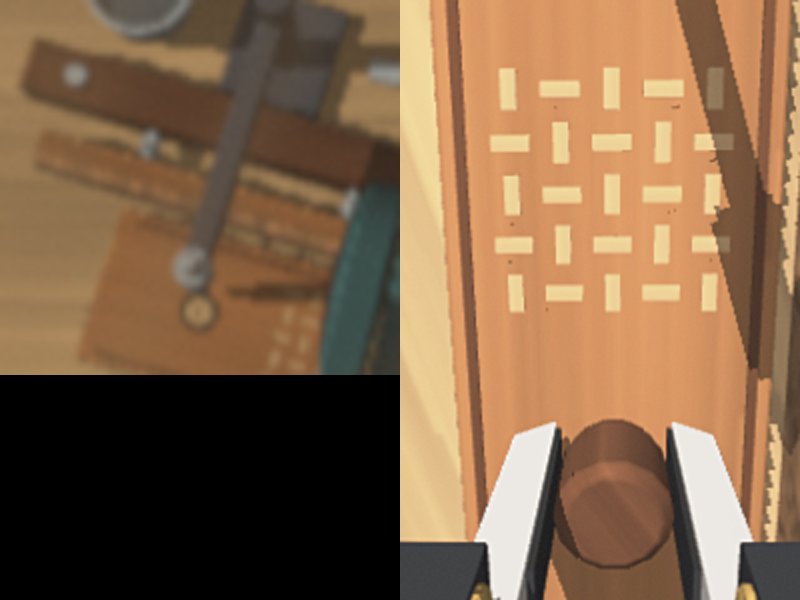

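Run:
```python
from h import *
np.set_printoptions(precision=4,suppress=True)
f=np.load('l1.npz');s=np.load('side0.npz')
C=np.zeros((600,800,3),np.uint8)
C[:350,:300]=cv2.resize(s['im'][130:200,245:305],None,fx=5,fy=5,interpolation=cv2.INTER_CUBIC)
C[:576,320:800]=cv2.resize(f['wrist'][:,300:460],None,fx=3,fy=1.5,interpolation=cv2.INTER_CUBIC)
save('z2.png',C)
c,T=cam('top')
q=lambda x,y:((x+.5)/5-.5+185,(y+.5)/5-.5+115)
W=atz(c,T,[q(198,312),q(192,268),q(132,210),q(82,358)],[.018,.12,.018,.018]);print(W)
p=f['p'];y=f['r'][2];print('ring by tool',p[:2]+.15*np.array([np.cos(y),np.sin(y)]))
```

```text
[[0.5965 0.0663 0.018 ]
 [0.6077 0.062  0.12  ]
 [0.6547 0.1046 0.018 ]
 [0.57   0.1317 0.018 ]]
ring by tool [0.6003 0.0687]
```

View pics/z2.png

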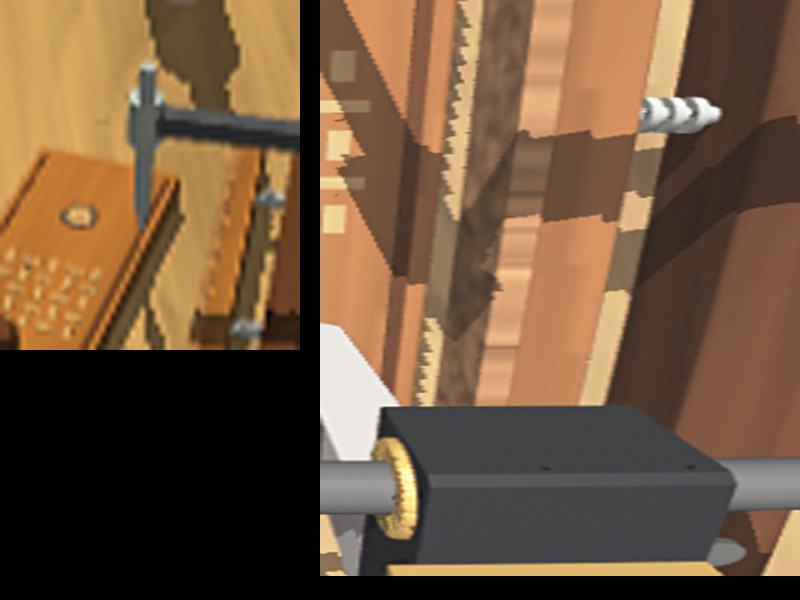

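Side crop: ring at (79,216), punch tip at (144,229), collar at about (147,105). Wrist strip: a clear gap between the board edge (434,0)→(408,270) and the cork.

Run:
```python
from h import *
np.set_printoptions(precision=4,suppress=True)
c,T=cam('side');q=lambda x,y:((x+.5)/5-.5+245,(y+.5)/5-.5+130)
W=atz(c,T,[q(79,216),q(144,229),q(149,64)],[.018,.028,.14]);print('side ring0, tip, rodtop',W)
f=np.load('l1.npz');o=dict(tool_pos=f['p'],ee_rot=f['r']);c,T=cam('wrist',o)
q=lambda x,y:((x-320+.5)/3-.5+300,(y+.5)/1.5-.5)
P=[(434,0),(408,270),(530,0),(472,405),(574,0),(514,405),(695,0),(582,405)]
W=atz(c,T,[q(*p) for p in P],[.018,.018,.0,.0,.032,.032,.0,.0]);W2=W
for i in range(0,8,2):print(W[i],W[i+1],np.degrees(np.arctan2(*(W[i]-W[i+1])[1::-1])))
W=atz(c,T,[q(*p) for p in P[2:6]],.032);print(W, [np.degrees(np.arctan2(*(W[i]-W[i+1])[1::-1])) for i in(0,2)])
# gap board edge -> bar edge (z=.032) along fence x
fx=np.array([np.cos(np.radians(-17)),np.sin(np.radians(-17))])
print('edge proj',W2[:2,:2]@fx,'bar',W[:,:2]@fx)
```

```text
side ring0, tip, rodtop [[0.5776 0.0892 0.018 ]
 [0.6122 0.0608 0.028 ]
 [0.6116 0.0638 0.14  ]]
[0.6289 0.026  0.018 ] [ 0.6021 -0.062   0.018 ] 73.09156612456687
[0.6505 0.0235 0.    ] [ 0.6032 -0.1331  0.    ] 73.19073982095013
[0.6456 0.0181 0.032 ] [ 0.6069 -0.1143  0.032 ] 73.67260202005696
[0.6797 0.0152 0.    ] [ 0.6268 -0.1408  0.    ] 71.2379315045866
[[ 0.6391  0.0199  0.032 ]
 [ 0.5993 -0.1118  0.032 ]
 [ 0.6456  0.0181  0.032 ]
 [ 0.6069 -0.1143  0.032 ]] [np.float64(73.19073982095017), np.float64(73.67260202005696)]
edge proj [0.5938 0.594 ] bar [0.6054 0.6058 0.6121 0.6138]
```

>>> servo_tool(series="1 0 0.1 0 -0.005; 1 0 0.2 0 -0.005; 1 0 0.3 0 -0.005; 1 0 0.4 0 -0.005; 1 0 0.5 0 -0.005; 1 0 0.6 0 -0.005; 1 0 0.7 0 -0.005; 1 0 0.8 0 -0.005; 1 0 0.85 0 -0.005; 1 0 0.9 0 -0.005; 1 0 0.9 0 -0.005; 1 0 0.9 0 -0.005")

```text
time: 6.85
tool_pos: [0.5639, -0.0766, 0.0224]
ee_rot: [-3.141, -0.0, 1.276]
wrist_force: [-4.4, 2.9, 3.7]
width: 0.0293
```

>>> servo_tool(series="1 0 0.05 0 0; 1 0 0.1 0 0; 1 0 0.15 0 0; 1 0 0.2 0 0; 1 0 0.2 0 0; 1 0 0.2 0 0")

```text
time: 7.35
tool_pos: [0.5649, -0.0768, 0.0225]
ee_rot: [-3.138, -0.0, 1.276]
wrist_force: [-7.9, 3.2, 5.6]
width: 0.0294
```

```bash
python3 look.py 2
python3 - <<'E'
from h import *
f=np.load('l2.npz')
C=np.zeros((600,800,3),np.uint8)
C[:290,:400]=cv2.resize(f['top'][120:178,185:265],None,fx=5,fy=5,interpolation=cv2.INTER_CUBIC)
C[300:600,:400]=cv2.resize(f['side'][200:260,225:305],None,fx=5,fy=5,interpolation=cv2.INTER_CUBIC)
C[:576,410:800]=cv2.resize(f['wrist'][:,300:430],None,fx=3,fy=1.5,interpolation=cv2.INTER_CUBIC)
save('z3.png',C)
E
```

```text
{'time': 7.35, 'tool_pos': array([ 0.56485927, -0.07676674,  0.02252489]), 'ee_rot': array([-3.13842429e+00, -4.87306092e-04,  1.27573232e+00]), 'wrist_force': array([-7.94549279,  3.15064118,  5.58323946]), 'wrist_torque': array([0.35692938, 1.34718018, 0.10688449]), 'width': 0.029384866624948974}
```

View pics/z3.png

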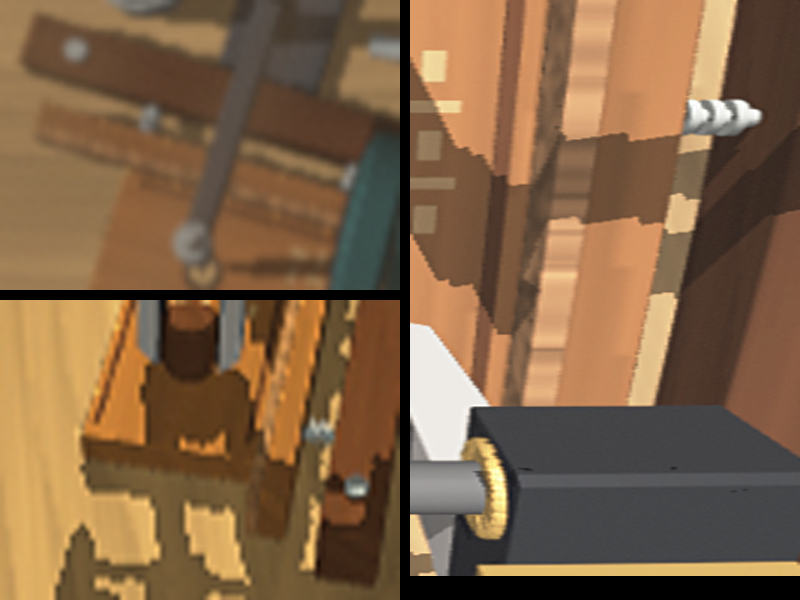

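Wrist strip shows the board edge in contact with the cork. In the top view the ring is half hidden under the collar at (203,272). I'll measure the fence deflection directly.

Run:
```python
from h import *
np.set_printoptions(precision=4,suppress=True)
a=np.radians(-16.9);fx=np.array([np.cos(a),np.sin(a)]);fy=np.array([-fx[1],fx[0]])
def m(k,x0,P,z):
    f=np.load(f'l{k}.npz');c,T=cam('wrist',dict(tool_pos=f['p'],ee_rot=f['r']))
    q=[((x-x0+.5)/3-.5+300,(y+.5)/1.5-.5) for x,y in P]
    W=atz(c,T,q,z)[:,:2];return W@fx
# near cork top edge (top,bottom), bar wood boundary
print('l1',m(1,320,[(530,0),(472,405),(574,0),(514,405)],.032))
print('l2',m(2,410,[(575,0),(530,405),(617,0),(560,405)],.032))
print('l2 board edge',m(2,410,[(548,0),(503,405)],.018))
# 1-D match of wrist profiles reprojected: bar far-top edge/rail near edge via rectified strips
S={}
for k in(1,2):
    f=np.load(f'l{k}.npz');c,T=cam('wrist',dict(tool_pos=f['p'],ee_rot=f['r']))
    # plane z=.032 strip: fence coords u 0.58..0.68, v over visible range
    u=np.arange(.585,.68,.00025);v=np.arange(-.20,-.13,.0005)+0
    U,V=np.meshgrid(u,v);X=U[...,None]*fx+V[...,None]*fy
    uv=proj(c,T,np.c_[X.reshape(-1,2),np.full(U.size,.032)]).reshape(*U.shape,2).astype(np.float32)
    S[k]=cv2.remap(f['wrist'],uv[...,0],uv[...,1],cv2.INTER_LINEAR);print(k,uv.min((0,1)),uv.max((0,1)))
w=np.vstack([cv2.resize(S[k],(760,280)) for k in(1,2)]);save('s.png',w)
```

```text
l1 [0.6057 0.606  0.6125 0.6139]
l2 [0.6074 0.6091 0.6138 0.6148]
l2 board edge [0.6066 0.6075]
1 [296.5191 494.3849] [424.1092 550.8235]
2 [283.798  496.9552] [411.1852 551.8576]
```

>>> servo_tool(series="1 0 0.05 0 0; 1 0 0.1 0 0; 1 0 0.15 0 0; 1 0 0.2 0 0; 1 0 0.25 0 0; 1 0 0.3 0 0; 1 0 0.3 0 0; 1 0 0.3 0 0; 1 0 0.3 0 0")

```text
time: 8.25
tool_pos: [0.566, -0.077, 0.0226]
ee_rot: [-3.134, -0.0, 1.276]
wrist_force: [-12.0, 3.6, 11.1]
width: 0.0293
```

```bash
python3 look.py 3
cat > defl.py <<'E'
from h import *
import sys
a=np.radians(-16.9);fx=np.array([np.cos(a),np.sin(a)]);fy=np.array([-fx[1],fx[0]])
def strip(k,z,u0,u1,v0=.075,v1=.195):
    f=np.load(f'l{k}.npz');c,T=cam('wrist',dict(tool_pos=f['p'],ee_rot=f['r']))
    U,V=np.meshgrid(np.arange(u0,u1,.00025),np.arange(v0,v1,.0005));X=U[...,None]*fx+V[...,None]*fy
    uv=proj(c,T,np.c_[X.reshape(-1,2),np.full(U.size,z)]).reshape(*U.shape,2).astype(np.float32)
    return cv2.remap(f['wrist'],uv[...,0],uv[...,1],cv2.INTER_LINEAR)
if __name__=='__main__':
    for nm,z,u in(('bar',.032,(.606,.623)),('rail',.036,(.640,.654))):
      for v in((.075,.105),(.105,.135),(.165,.195)):
        t=strip(1,z,u[0],u[1],*v)
        for k in sys.argv[1:]:
            s=strip(k,z,u[0]-.004,u[1]+.010,v[0]-.005,v[1]+.005)
            r=cv2.matchTemplate(s,t,cv2.TM_CCOEFF_NORMED);_,b,_,p=cv2.minMaxLoc(r)
            print(nm,v,k,'du mm %.2f dv %.2f corr %.3f'%((p[0]*.25-4),(p[1]*.5-5),b))
    C=[cv2.resize(strip(k,.032,.59,.66),(780,290)) for k in (1,int(sys.argv[-1]))];save('st%s.png'%sys.argv[-1],np.vstack(C))
E
python3 defl.py 2 3
```

```text
{'time': 8.25, 'tool_pos': array([ 0.56595071, -0.07703329,  0.02259997]), 'ee_rot': array([-3.13422898e+00, -4.38634378e-04,  1.27567707e+00]), 'wrist_force': array([-11.99969714,   3.61513012,  11.08455731]), 'wrist_torque': array([0.55864464, 2.13452364, 0.00363609]), 'width': 0.029349393798844523}
bar (0.075, 0.105) 2 du mm 1.25 dv 0.00 corr 0.992
bar (0.075, 0.105) 3 du mm 2.25 dv 0.00 corr 0.992
bar (0.105, 0.135) 2 du mm 1.00 dv 0.00 corr 0.939
bar (0.105, 0.135) 3 du mm 2.00 dv 0.00 corr 0.933
bar (0.165, 0.195) 2 du mm 1.25 dv 0.00 corr 0.940
bar (0.165, 0.195) 3 du mm 2.25 dv 0.50 corr 0.901
rail (0.075, 0.105) 2 du mm 0.00 dv -0.50 corr 0.998
rail (0.075, 0.105) 3 du mm 0.00 dv 0.50 corr 0.998
rail (0.105, 0.135) 2 du mm 0.00 dv -0.50 corr 0.998
rail (0.105, 0.135) 3 du mm 0.00 dv 0.00 corr 0.998
rail (0.165, 0.195) 2 du mm 0.00 dv 0.00 corr 0.997
rail (0.165, 0.195) 3 du mm 0.00 dv 0.00 corr 0.997
```

View pics/st3.png

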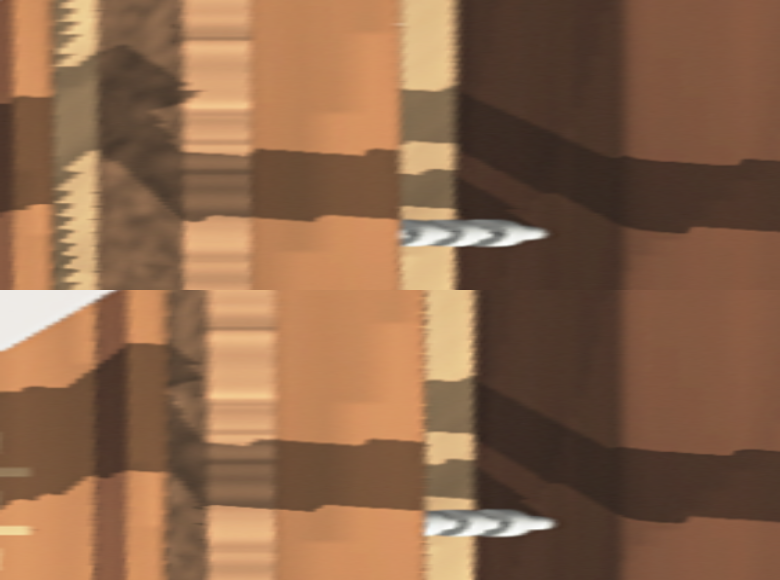

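The strips show the bar moved back 2.2 mm while the rail reads 0.0, and the cork is in line contact with the board edge. The wrist push includes bench friction, because the downward force is 11 N. Next I check flatness from the depth image.

```bash
cat > flat.py <<'E'
from h import *
import sys
from defl import fx,fy
def run(k):
    f=np.load(f'l{k}.npz');c,T=cam('wrist',dict(tool_pos=f['p'],ee_rot=f['r']));d=f['wristd']
    V,U=np.mgrid[0:384:2,0:512:2];o,r=rays(c,T,np.c_[U.ravel(),V.ravel()]);dd=d[V,U].ravel()
    X=o+r*dd[:,None];t=f['p'][:2];L=np.c_[(X[:,:2]-t)@fx,(X[:,:2]-t)@fy]*1e3
    b=lambda u0,u1,v0,v1,z0,z1:(dd>0)&(L[:,0]>u0)&(L[:,0]<u1)&(L[:,1]>v0)&(L[:,1]<v1)&(X[:,2]>z0)&(X[:,2]<z1)
    for nm,m in(('board',b(-32,32,30,110,.010,.026)),('bench',b(-130,-55,20,110,-.01,.009))):
        s,*_=np.linalg.lstsq(np.c_[L[m],np.ones(m.sum())],X[m,2]*1e3,rcond=None)
        print(k,nm,m.sum(),'slope fx,fy mrad',s[:2]*1e3,'z0 %.2f'%s[2])
np.set_printoptions(precision=2,suppress=True)
for k in sys.argv[1:]:run(k)
E
python3 flat.py 1 2 3
```

```text
1 board 4759 slope fx,fy mrad [0.86 0.33] z0 17.78
1 bench 4891 slope fx,fy mrad [ 0.57 -0.97] z0 -0.38
2 board 4742 slope fx,fy mrad [-0.75  0.82] z0 17.85
2 bench 4875 slope fx,fy mrad [ 1.13 -0.23] z0 -0.33
3 board 4745 slope fx,fy mrad [-3.94 -0.47] z0 18.05
3 bench 4842 slope fx,fy mrad [ 1.37 -0.36] z0 -0.34
```

>>> servo_tool(series="1 -0.02 0.05 -0.005 0; 1 -0.04 0.1 -0.01 0; 1 -0.06 0.15 -0.01 0; 1 -0.06 0.2 -0.015 0; 1 -0.06 0.25 -0.015 0; 1 -0.06 0.3 -0.02 0; 1 -0.06 0.3 -0.02 0; 1 -0.06 0.3 -0.02 0; 1 -0.06 0.3 -0.02 0")

```text
time: 9.15
tool_pos: [0.5671, -0.0774, 0.0228]
ee_rot: [-3.13, -0.001, 1.276]
wrist_force: [-15.8, 6.3, 12.7]
width: 0.0295
```

```bash
python3 look.py 4; python3 defl.py 4|grep bar; python3 flat.py 4
```

```text
{'time': 9.15, 'tool_pos': array([ 0.56705922, -0.07737766,  0.02276035]), 'ee_rot': array([-3.13010292e+00, -1.37151631e-03,  1.27581149e+00]), 'wrist_force': array([-15.76346181,   6.31774069,  12.7475948 ]), 'wrist_torque': array([1.08203273, 2.82688321, 0.04084781]), 'width': 0.02952681745697541}
bar (0.075, 0.105) 4 du mm 3.25 dv 0.00 corr 0.992
bar (0.105, 0.135) 4 du mm 3.25 dv 0.00 corr 0.925
bar (0.165, 0.195) 4 du mm 3.25 dv 0.50 corr 0.883
4 board 4745 slope fx,fy mrad [-7.16 -0.16] z0 18.20
4 bench 4783 slope fx,fy mrad [ 1.73 -0.46] z0 -0.26
```

>>> servo_tool(series="1 0 0.02 -0.01 0; 1 0 0.05 -0.02 0; 1 0 0.05 -0.03 0; 1 0 0.05 -0.03 0; 1 0 0.05 -0.03 0")

```text
time: 9.72
tool_pos: [0.5671, -0.0774, 0.0228]
ee_rot: [-3.129, -0.001, 1.276]
wrist_force: [-16.3, 6.5, 11.6]
width: 0.0295
```

```bash
python3 look.py 5; python3 defl.py 5|grep bar; python3 flat.py 5
```

```text
{'time': 9.7167, 'tool_pos': array([ 0.56708164, -0.07736902,  0.02277887]), 'ee_rot': array([-3.12895540e+00, -1.34204057e-03,  1.27586532e+00]), 'wrist_force': array([-16.29029319,   6.51546843,  11.60182248]), 'wrist_torque': array([1.0202926 , 2.91764441, 0.02406416]), 'width': 0.02945265267634484}
bar (0.075, 0.105) 5 du mm 3.25 dv 0.00 corr 0.992
bar (0.105, 0.135) 5 du mm 3.00 dv 0.00 corr 0.925
bar (0.165, 0.195) 5 du mm 3.25 dv 0.50 corr 0.883
5 board 4767 slope fx,fy mrad [-9.32 -0.03] z0 18.20
5 bench 4786 slope fx,fy mrad [ 0.67 -0.44] z0 -0.42
```

>>> servo_tool(series="1 0 0.05 0 0; 1 0 0.1 0 0; 1 0 0.15 0 0; 1 0 0.2 0 0; 1 0 0.2 0 0; 1 0 0.2 0 0; 1 0 0.2 0 0")

```text
time: 10.45
tool_pos: [0.568, -0.0776, 0.0229]
ee_rot: [-3.127, -0.001, 1.276]
wrist_force: [-19.6, 7.5, 14.5]
width: 0.0294
```

```bash
python3 look.py 6; python3 defl.py 6|grep bar; python3 flat.py 6
python3 - <<'E'
from h import *
f=np.load('l6.npz')
C=np.zeros((560,800,3),np.uint8)
C[:560,:480]=cv2.resize(f['top'][120:190,190:250],None,fx=8,fy=8,interpolation=cv2.INTER_CUBIC)
C[:550,490:800]=cv2.resize(f['side'][150:260,225:287],None,fx=5,fy=5,interpolation=cv2.INTER_CUBIC)
save('z6.png',C)
E
```

```text
{'time': 10.45, 'tool_pos': array([ 0.56796397, -0.07763445,  0.02286735]), 'ee_rot': array([-3.12651103e+00, -1.22179664e-03,  1.27597442e+00]), 'wrist_force': array([-19.57774364,   7.48796112,  14.45605674]), 'wrist_torque': array([ 1.15539338,  3.39781755, -0.0176043 ]), 'width': 0.02940250384974966}
bar (0.075, 0.105) 6 du mm 4.25 dv 0.00 corr 0.989
bar (0.105, 0.135) 6 du mm 4.00 dv 0.00 corr 0.932
bar (0.165, 0.195) 6 du mm 4.25 dv 1.00 corr 0.866
6 board 4751 slope fx,fy mrad [-11.06   0.37] z0 18.29
6 bench 4764 slope fx,fy mrad [ 1.41 -0.2 ] z0 -0.34
```

View pics/z6.png

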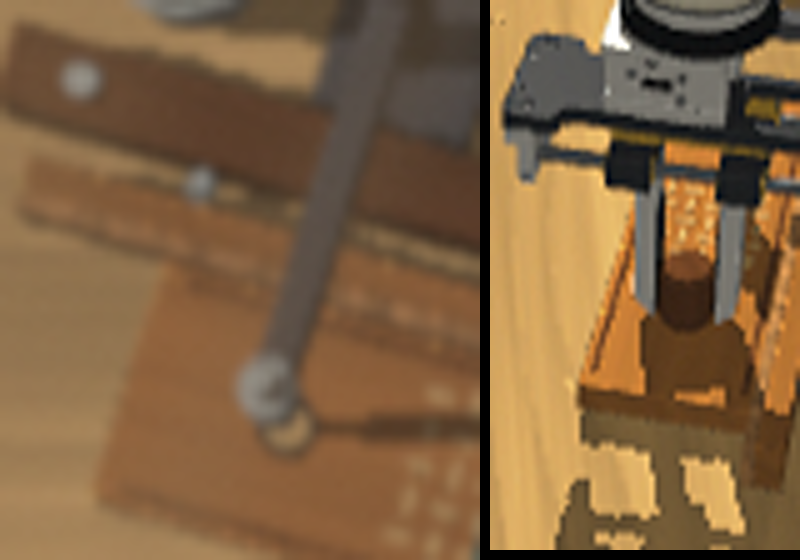

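Top crop: ring at about (287,428), half hidden by the collar at (267,388). The board's end edge runs (165,262)→(97,505). Side crop shows the knob held and the board seated.

Run:
```python
from h import *
from defl import fx,fy
np.set_printoptions(precision=4,suppress=True)
c,T=cam('top');q=lambda x,y:((x+.5)/8-.5+190,(y+.5)/8-.5+120)
W=atz(c,T,[q(287,428),q(267,388),q(165,262),q(97,505),q(316,428)],[.018,.12,.018,.018,.018]);print(W)
F=lambda p:np.array([p[:2]@fx,p[:2]@fy])
print('ring',F(W[0]),'collar',F(W[1]),'end',F(W[2]),F(W[3]),'ring rightrim',F(W[4]))
print('tips',F(np.array([.6095,.0628])),F(np.array([.6077,.062])),F(np.array([.6122,.0608]))-F(np.array([.0023,-.0005])))
f=np.load('l6.npz');p=f['p'];y=f['r'][2];print('toolring',F(p[:2]+.15*np.array([np.cos(y),np.sin(y)])))
f1=np.load('l1.npz');print('tool move',F(p-f1['p']))
# stand geometry: rail ends & post from first crop -> fence middle along fy
E4=lambda x,y,z:atz(c,T,[((x+.5)/4.8-.5+180,(y+.5)/4.8-.5+95)],z)[0]
r=[F(E4(*a)) for a in((58,133,.036),(45,183,.036),(693,380,.036),(707,330,.036))];print('rail mid',np.mean(r,0),'-> punch',np.mean(r,0)+[-.094,.065],'post',F(E4(286,92,.14)))
r=[F(E4(*a)) for a in((60,247,.032),(642,428,.032))];print('bar mid',np.mean(r,0))
# wrist: ring in picture? knob centre
```

```text
[[0.6077 0.0629 0.018 ]
 [0.608  0.0622 0.12  ]
 [0.6671 0.1071 0.018 ]
 [0.58   0.1299 0.018 ]
 [0.6077 0.0526 0.018 ]]
ring [0.5632 0.2369] collar [0.5637 0.2363] end [0.6072 0.2964] [0.5172 0.2929] ring rightrim [0.5662 0.227 ]
tips [0.5649 0.2373] [0.5634 0.236 ] [0.5657 0.236 ]
toolring [0.566  0.2408]
tool move [0.0123 0.0005]
rail mid [0.656  0.1703] -> punch [0.562  0.2353] post [0.7092 0.2367]
bar mid [0.6064 0.17  ]
```

>>> servo_tool(series="1 0 0 0 0; 1 0 0 0 0; 1 0 0 0 0; 1 0 0 0 0; 1 0 0 0 0; 1 0 0 0 0; 1 0 0 0 0; 1 0 0 0 0")

```text
time: 11.27
tool_pos: [0.568, -0.0776, 0.0229]
ee_rot: [-3.127, -0.001, 1.276]
wrist_force: [-18.6, 7.4, 15.1]
width: 0.0294
```

```bash
python3 look.py 7; python3 defl.py 7|grep bar; python3 flat.py 7; python3 -c "
from bench import robot;print(robot.close_job())"
```

```text
{'time': 11.2667, 'tool_pos': array([ 0.5679596 , -0.07763885,  0.02286442]), 'ee_rot': array([-3.12652103e+00, -1.21332078e-03,  1.27593666e+00]), 'wrist_force': array([-18.59038582,   7.42197312,  15.10414467]), 'wrist_torque': array([ 1.19309025e+00,  3.46873858e+00, -1.57535487e-03]), 'width': 0.02937067318382309}
bar (0.075, 0.105) 7 du mm 4.25 dv 0.00 corr 0.989
bar (0.105, 0.135) 7 du mm 4.00 dv 0.00 corr 0.932
bar (0.165, 0.195) 7 du mm 4.25 dv 1.00 corr 0.866
7 board 4747 slope fx,fy mrad [-10.76  -0.36] z0 18.33
7 bench 4754 slope fx,fy mrad [ 0.9  -1.26] z0 -0.32
the job is handed in; nothing more can be done
None
```

I gripped the drawer front by its knob, turned it about 7.5° to match the fence, slid it over and pressed it in slowly. I handed the job in at 11.3 s with the arm still holding it pressed.

- **Fence push:** the wrist camera shows the fence pushed back 4.0–4.25 mm, which is about 12–12.5 N. It did not change over the last 0.8 s hold.
- **Wrist force:** this reads higher, about 20 N forward and 15 N downward. I put the extra forward force down to bench friction, so I set the push by the fence movement and not by this reading.
- **Ring under punch:** the top camera puts the ring within about 1 mm of the punch. It was half hidden by the punch collar, and the estimates of its position along the fence differ by 1–2 mm. The position worked out from the tool pose disagrees, about 4 mm further along. I set that one aside because it assumes the knob sits exactly centred in the pads.
- **Squareness:** the edge lies along the cork, and the last angle readings of tool (73.1°) and fence (about 73.2°) agree to within about half a degree.
- **Flatness:** not perfect. The board is tipped about 0.65°, with the rear edge raised roughly 1 mm, because the wrist flexes under the push. I did not correct this; one small try, raising the tool slightly, did not help.
- **Other things on the bench:** the arm did not come near any of them, and I saw nothing moved in the pictures I viewed. I made no separate measurement of their positions.

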